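# Take the yellow grease canister off its stand

### The job

The yellow grease canister is wanted at the work. Lift it off its stand by its handle and set it down gently, upright and wholly on the round green rubber mat, without dropping it, and let go. Leave the red canister alone on its own stand.

Things in the scene. Friction and masses are not known exactly. Their poses are not given: they have to be found in the camera images.
- canister_yellow: Yellow steel canister, body 68 mm across, 74 high, flat lid to 80. Rigid wire stirrup handle over it, 80 mm wide; its grip is a black tube 16 mm thick, 50 long, lying along the canister's x, centred 125 mm above the underside, over the middle (whole height 133). About 0.4 kg. Origin: centre of underside; z up. Stands in its stand's dish; the one to move.
- canister_red: Red steel canister, body 68 mm across, 74 high, flat lid to 80. Rigid wire stirrup handle over it, 80 mm wide; its grip is a black tube 16 mm thick, 50 long, lying along the canister's x, centred 125 mm above the underside, over the middle (whole height 133). About 0.4 kg. Origin: centre of underside; z up. On a second, identical stand; must stay there.
- stand_yellow: Fixed dark steel pedestal under the yellow canister: foot, stem and round dish, 90 mm across, 60 mm high; the canister rests 55 mm above the table inside the dish's rim, which is 5 mm high and leaves 7 mm all round. Origin: centre of its underside, on the table; z up.
- mat: Round flat green rubber mat with a thin white ring near its edge, 130 mm in diameter, 5 mm thick, fixed to the table between the two stands. Origin: centre of its underside, on the table; its top is 5 mm above; z up. Nothing else stands on it.

How it is judged:
By the outcome, as a careful person would: the job done as asked, in the order asked, and still so for the second after the job is handed in, with the robot touching nothing.
It also fails if it takes over 35 s, if anything falls off the work surface, if the arm or the gripper's body presses on something with over 40 N, if the wrist force passes 120 N, or if a joint passes its speed limit or range.

### The arm

A 7-joint arm with a two-finger parallel gripper is mounted at the origin on the work surface; the furniture and walls round the work are solid. World frame = base frame: x ahead of the robot, y to its left, z up, the work surface at z = 0. Lengths are in m, angles in rad, forces in N, time in s.
With the tool pointing down it reaches from about 0.425 to 0.8 m from the base axis. Payload 8.3 kg.
Tool frame: the origin (TCP) lies on the centre line of the jaws, within the pads' length; the fingertips stand tip_reach ahead of it and the grasp point (between the pads) lies 5 mm behind it (tip_reach is the distance from the TCP to the fingertips, in m); z points along the fingers, y is the line along which they close (so a half turn about z gives the same grasp; the last joint's range is limited). The gripper opens to 85 mm and grips with 20 to 120 N. Pads are 22 mm wide; open, the fingers measure 114 mm over their backs; the gripper's body (76 mm by 85 mm) begins 54 mm behind the grasp point. The pads swing forward as they close: fully open they stand 13 mm farther back than shut.
Start: joints at [-1.36, 0.383, 0.016, 1.37, -0.006, 1.388, -0.046], TCP at [0.169, 0.602, 0.208] pointing down, gripper open.
Joint ranges: [-2.95, 2.95], [-0.25, 2.06], [-1.52, 1.56], [0.18, 2.33], [-1.44, 4.58], [0.02, 2.06], [-3.01, 3.01]. Speed limits (rad/s): [2.39, 2.39, 3.01, 3.01, 3.14, 3.14, 3.14].

### API

Orientations are given as a unit quaternion [x, y, z, w].
In Python, from workcell import goto, servo_line, goto_joints, move_gripper, wait, inverse_kinematics, get_state, camera, calibration, MotionError, hand_in, tip_reach gives the robot as it stands. Calls block until the motion is done:
- goto(position, orientation): joint-space move of the TCP to a pose.
- servo_line(position, vel=0.15, orientation=None, force_limit=None): straight line of the TCP; orientation=None keeps the orientation; vel is the mean speed in m/s. With force_limit (N) it stops when the force on the tool has changed by that much, and returns True; else False.
- goto_joints(angles): joint-space move.
- move_gripper(opening, grip_force=None): finger opening in m; grip_force is the grip in N (None keeps the last); returns when the fingers have stopped.
- wait(seconds).
- inverse_kinematics(position, orientation): joint angles nearest the present ones, or None.
- get_state(): the state.
- camera(name): name is "side" or "top"; returns the picture (400x640x3 uint8, red, green, blue); there is no depth.
- calibration(name): a dict with "mtx" (3x3 intrinsics, pixels), "rvec" (rotation vector, rad) and "tvec" (3), from world to camera coordinates, as OpenCV has them. Camera axes: x right, y down, z forward; pixel columns grow to the right and rows downward; lengths in m; the calibration is good to about 2 mm. A picture is of the moment at which its call begins. calibration takes no time and is no camera call.
A pose or a line that the arm cannot do raises MotionError and nothing moves.
- hand_in(): hands the job in; it is judged then, once.
The state is a dict: "t": time; "joints": joint angles; "joint_vel": joint speeds; "joint_torque": joint torques, N m; "tool_pos": TCP position; "ee_rot": TCP orientation; "ft_force": force on the tool from outside, world axes, zero at the start; "torque": the same for the moment, N m; "width": finger opening in m; "grip_force": force on a finger pad.
Only numpy, scipy, OpenCV 4.12 (cv2) and the standard library are available. Lean on these libraries where they do the work, as an engineer would, in place of code of your own. Each camera call takes 0.05 s, during which the arm holds its last target. There are 200 camera calls.

## Working session

There is one attempt and no reset: what is moved stays moved. The work goes in short steps, each a Python script; the robot and the scene stay as the last script left them, time stands still between calls to the robot, and variables do not carry over. Pictures are saved under pics/ and viewed, at most 12 in all, crops included, and the job is handed in when it is done.

```bash
mkdir -p pics; python3 - <<'E'
from workcell import *
import cv2
for n in("side","top"):
    cv2.imwrite(f"pics/{n}0.png",camera(n)[:,:,::-1]); print(calibration(n))
s=get_state();print(s,tip_reach)
E
```

```text
{'mtx': array([[489.659995  ,   0.        , 314.57780638],
       [  0.        , 489.659995  , 196.91546214],
       [  0.        ,   0.        ,   1.        ]]), 'rvec': array([ 2.181905  , -0.52079506,  0.25380633]), 'tvec': array([-0.45355368,  0.12749303,  0.85143661])}
{'mtx': array([[511.32554472,   0.        , 321.35069005],
       [  0.        , 511.32554472, 200.55226584],
       [  0.        ,   0.        ,   1.        ]]), 'rvec': array([ 2.1683571 , -2.11214718,  0.14956082]), 'tvec': array([-0.09769291,  0.48721989,  1.03659049])}
{'t': 0.1, 'joints': array([-1.359917  ,  0.38421934,  0.01636269,  1.37102026, -0.00631879,
        1.38820722, -0.04647256]), 'joint_vel': array([ 0.00145238, -0.00062975, -0.00058142, -0.00398368, -0.00037807,
       -0.0011357 ,  0.00082413]), 'joint_torque': array([ 3.79321544e-03, -6.29134727e+01,  8.47738590e-01, -3.72760892e+01,
        1.68043835e-02,  1.04795574e-02, -5.73813304e-05]), 'tool_pos': array([0.16880059, 0.60126721, 0.20735117]), 'ee_rot': array([ 1.36413423e-01,  9.90651585e-01, -8.94839854e-04, -1.20538351e-04]), 'ft_force': array([-0.05281104, -0.56673852,  0.43572989]), 'torque': array([-0.02283698,  0.00348307, -0.02000632]), 'grip_force': 0.0, 'width': 0.08544799428403563} 0.014
```

View pics/side0.png

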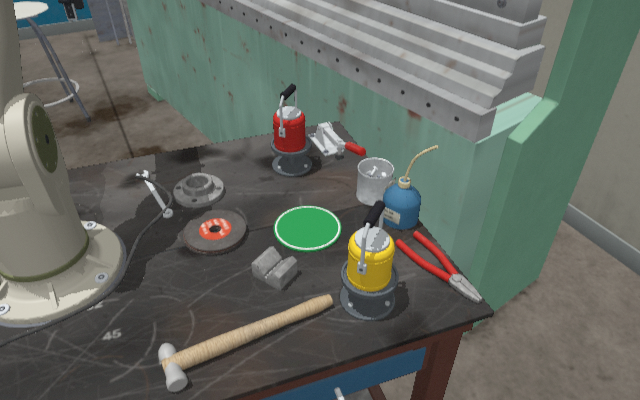

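View pics/top0.png

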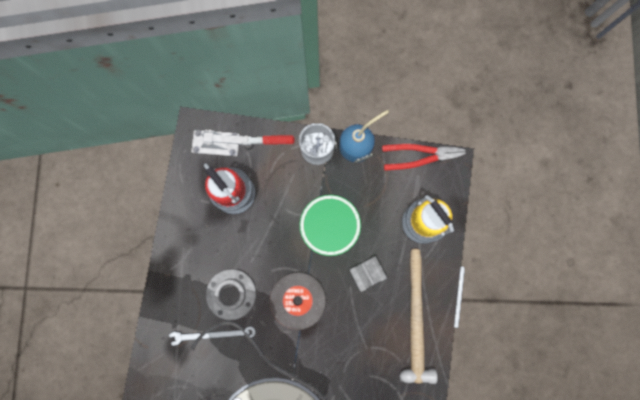

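The side view shows red at (290,130), the mat at (308,228) and yellow at (371,258), with its grip near (374,215). The top view shows the mat at (330,225), yellow at (433,216) with its dark grip near (440,212), and red at (225,186). The arm is out of the top view.

```bash
python3 - <<'E'
import cv2,numpy as np
a=cv2.imread("pics/side0.png")[190:320,320:420];b=cv2.imread("pics/top0.png")[185:250,395:470]
cv2.imwrite("pics/c.png",np.hstack([cv2.resize(a,(400,520),interpolation=cv2.INTER_CUBIC),cv2.copyMakeBorder(cv2.resize(b,(400,347),interpolation=cv2.INTER_CUBIC),0,173,0,0,0)]))
E
cat > h.py <<'E'
import cv2,numpy as np
from workcell import *
def ray(n,p):
    c=calibration(n);R=cv2.Rodrigues(c["rvec"])[0]
    q=cv2.undistortPoints(np.array([[p]],float),c["mtx"],None)[0,0]
    return -R.T@c["tvec"],R.T@np.r_[q,1]
def onz(n,p,z):
    o,d=ray(n,p);return o+d*(z-o[2])/d[2]
def proj(n,P):
    c=calibration(n);return cv2.projectPoints(np.atleast_2d(np.array(P,float)),c["rvec"],c["tvec"],c["mtx"],None)[0][:,0]
def tri(p,q):  # side,top
    o1,d1=ray("side",p);o2,d2=ray("top",q)
    s=np.linalg.lstsq(np.c_[d1,-d2],o2-o1,rcond=None)[0]
    A,B=o1+d1*s[0],o2+d2*s[1];return (A+B)/2,np.linalg.norm(A-B)
E
python3 - <<'E'
from h import *
for n in("side","top"):
    im=cv2.imread(f"pics/{n}0.png");h=cv2.cvtColor(im,cv2.COLOR_BGR2HSV)
    m=cv2.inRange(h,(60,120,90),(80,255,255))
    k,_,st,_=cv2.connectedComponentsWithStats(m);i=1+st[1:,4].argmax();print(n,st[i])
    c=max(cv2.findContours(m,0,1)[0],key=cv2.contourArea)
    W=np.array([onz(n,p[0],.005)[:2] for p in c],np.float32);print("mat",cv2.minEnclosingCircle(W))
    m=cv2.inRange(h,(20,150,80),(35,255,255))
    c=max(cv2.findContours(m,0,1)[0],key=cv2.contourArea);print("yellow",cv2.boundingRect(c),cv2.contourArea(c))
E
```

```text
side [ 277  208   61   40 1883]
mat ((0.4414064884185791, -0.10056185722351074), 0.057795558124780655)
yellow (347, 232, 48, 60) 1515.0
top [ 305  200   51   50 2001]
mat ((0.443026602268219, -0.10384032875299454), 0.05440860241651535)
yellow (412, 201, 35, 35) 286.5
```

View pics/c.png

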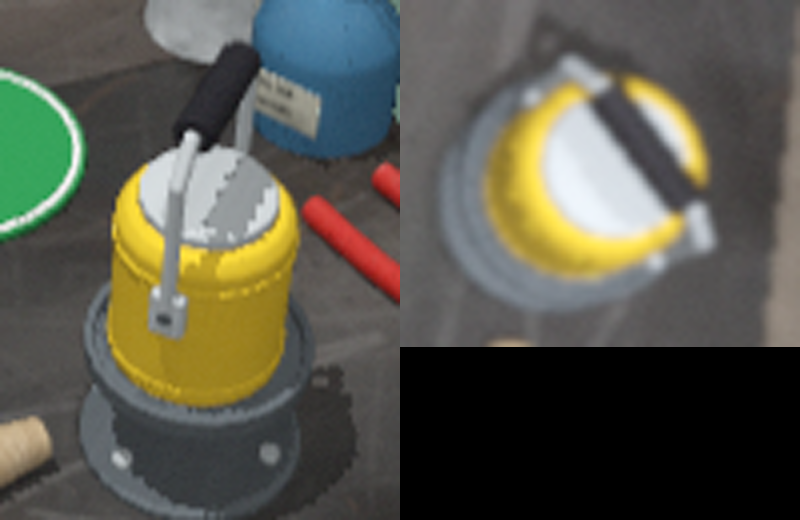

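The crop shows the handle upright. Grip ends are at side (368,223) and (380,204), and at top (433,202) and (449.4,221.6).

```bash
python3 - <<'E'
from h import *
S=[(368.2,223),(380,204)];T=[(433.1,202.2),(449.4,221.6)]
for n,L in(("side",S),("top",T)):
    A,B=[onz(n,p,.18) for p in L];d=B-A;print(n,A,B,(A+B)/2,np.linalg.norm(d),np.degrees(np.arctan2(d[1],d[0])))
m=tri(np.mean(S,0),np.mean(T,0));print(m)
g=(onz("side",np.mean(S,0),.18)+onz("top",np.mean(T,0),.18))/2
print([proj(n,[[*g[:2],.18],[*g[:2],.135],[*g[:2],.055]]) for n in("side","top")])
print(onz("top",(395+(622-400)/5.333,185+165/5.333),.135), np.hypot(*g[:2]))
print([onz("side",p,.0) for p in [(403,240),(375,168),(438,148)]],onz("top",(357,143),.1))
E
```

```text
side [ 0.43333814 -0.31229695  0.18      ] [ 0.47071218 -0.2842373   0.18      ] [ 0.45202516 -0.29826712  0.18      ] 0.04673502025376097 36.89845326397191
top [ 0.47031322 -0.28855894  0.18      ] [ 0.43579502 -0.31762496  0.18      ] [ 0.45305412 -0.30309195  0.18      ] 0.0451258185578618 -139.90097167292058
(array([ 0.45118565, -0.30174989,  0.18285065]), np.float64(0.003163575932808581))
[array([[375.39310658, 214.2717514 ],
       [373.07978205, 237.85948802],
       [369.37852293, 275.59925349]]), array([[439.99396102, 212.25974132],
       [434.69098452, 215.23732313],
       [426.37799295, 219.90500599]])]
[ 0.45104913 -0.30451418  0.135     ] 0.5432209164805178
[array([ 0.58611718, -0.21074883,  0.        ]), array([0.66692049, 0.01344741, 0.        ]), array([0.84566125, 0.01687977, 0.        ])] [ 0.59842107 -0.15382651  0.1       ]
```

```bash
cat >> h.py <<'E'
from scipy.spatial.transform import Rotation as Ro
def quat(deg):
    a=np.radians(deg);x=np.array([np.cos(a),np.sin(a),0]);z=np.array([0,0,-1.])
    return Ro.from_matrix(np.c_[x,np.cross(z,x),z]).as_quat()
def st():
    s=get_state();print({k:np.round(s[k],3) for k in("t","tool_pos","ft_force","width","grip_force","joints")})
G=np.array([.4525,-.301]);M=np.array([.442,-.102])
E
python3 - <<'E'
from h import *
for d in(38.5,218.5):
    print(d,[inverse_kinematics([*p,z],quat(d)) for p,z in((G,.33),(G,.174),(M,.24),(M,.12))])
E
```

```text
38.5 [array([ 0.62525486,  0.18407955, -0.11677388,  1.35991359,  0.02133594,
        1.59881893, -0.38781025]), array([-0.35623169,  0.38991405,  1.13860694,  1.68485987, -0.36590902,
        1.30419819, -0.04628713]), array([-0.43055217, -0.02893447,  0.58078264,  1.77959003,  0.0161485 ,
        1.38621836, -0.75177013]), array([-0.83677783,  0.11141667,  1.07055509,  1.97658456, -0.10893647,
        1.11375633, -0.61946273])]
218.5 [array([-0.33165809,  0.28277981,  1.11360509,  1.39920119, -0.25329648,
        1.61342029,  2.99741574]), array([ 1.21973438,  0.33934571, -0.85765059,  1.61990155,  0.2640548 ,
        1.30384412,  2.56279097]), array([-0.78629359, -0.05899189,  0.92080359,  1.78905297,  0.04774474,
        1.38847012,  2.36775577]), array([-0.85991568,  0.11599065,  1.09780818,  1.97704529, -0.11503981,
        1.11414941,  2.52880778])]
```

```bash
python3 - <<'E'
from h import *
p=get_state()["tool_pos"]
servo_line([p[0]*.85,p[1]*.85,.36],vel=.25)
goto_joints([0.62525486,0.18407955,-0.11677388,1.35991359,0.02133594,1.59881893,-0.38781025])
move_gripper(.06,60)
servo_line([*G,.225],vel=.2,orientation=quat(38.5))
st()
for n in("side","top"): cv2.imwrite(f"pics/{n}1.png",camera(n)[:,:,::-1])
a=cv2.imread("pics/side1.png")[110:310,290:450];b=cv2.imread("pics/top1.png")[150:270,370:500]
cv2.imwrite("pics/c1.png",np.hstack([cv2.resize(a,(400,500)),cv2.resize(b,(400,500))]))
E
```

```text
{'t': np.float64(5.067), 'tool_pos': array([ 0.453, -0.301,  0.226]), 'ft_force': array([ 0.473, -0.148,  0.173]), 'width': np.float64(0.06), 'grip_force': np.float64(0.0), 'joints': array([ 0.631,  0.204, -0.121,  1.563,  0.025,  1.375, -0.391])}
```

View pics/c1.png

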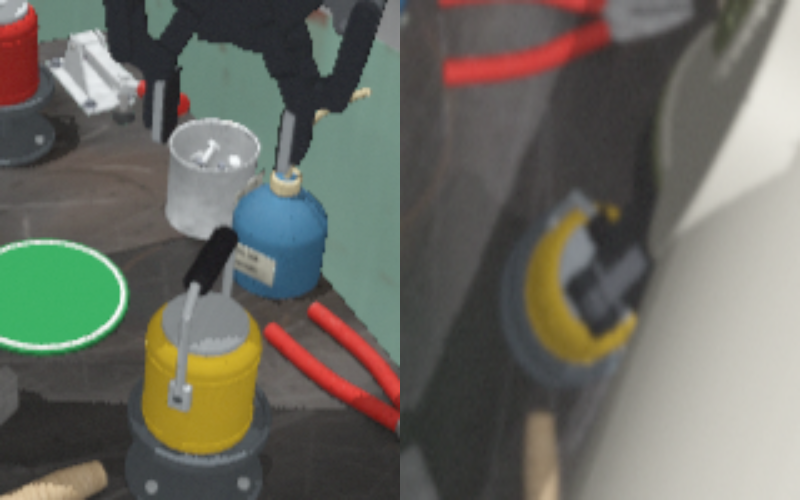

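The side crop shows the fingertips near pixels (354,166) and (406,178), above the handle. I'll check that against the expected projection.

```bash
python3 - <<'E'
from h import *
s=get_state();R=Ro.from_quat(s["ee_rot"]).as_matrix();p=s["tool_pos"]
for dz in(.014,.008,0):
  for sy in(-1,1): 
    P=p+R@[0,sy*.03,dz];print(dz,sy,P.round(3),proj("side",P),proj("top",P))
print(R.round(3))
im=cv2.imread("pics/side1.png")[100:250,320:440];cv2.imwrite("pics/c2.png",cv2.resize(im,(480,600),interpolation=cv2.INTER_CUBIC))
E
```

```text
0.014 -1 [ 0.435 -0.278  0.213] [[357.60768984 190.37474819]] [[431.11611611 219.57977615]]
0.014 1 [ 0.472 -0.325  0.213] [[399.37548801 201.45176932]] [[457.99613021 198.98244955]]
0.008 -1 [ 0.435 -0.278  0.219] [[357.82477034 186.90554971]] [[431.82621549 219.20266582]]
0.008 1 [ 0.472 -0.325  0.219] [[399.83339403 197.93934846]] [[458.88240928 198.4694261 ]]
0 -1 [ 0.435 -0.278  0.227] [[358.11791369 182.22077858]] [[432.78802921 218.69187832]]
0 1 [ 0.472 -0.325  0.227] [[400.45198472 193.19437736]] [[460.08275119 197.77460708]]
[[ 0.783  0.622  0.003]
 [ 0.622 -0.783 -0.002]
 [ 0.001  0.003 -1.   ]]
```

View pics/c2.png

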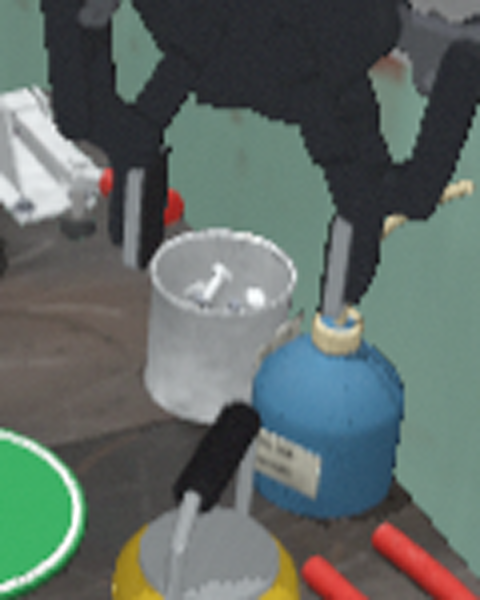

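```bash
python3 - <<'E'
from h import *
a=camera("side")[:,:,::-1][100:250,320:440];b=camera("top")[:,:,::-1][160:260,400:500];st()
cv2.imwrite("pics/c3.png",np.hstack([cv2.resize(a,(400,500),interpolation=2),cv2.resize(b,(400,500),interpolation=2)]))
E
```

```text
{'t': np.float64(5.267), 'tool_pos': array([ 0.453, -0.301,  0.227]), 'ft_force': array([ 0.742,  0.252, -0.624]), 'width': np.float64(0.06), 'grip_force': np.float64(0.0), 'joints': array([ 0.631,  0.203, -0.121,  1.563,  0.025,  1.374, -0.391])}
```

View pics/c3.png

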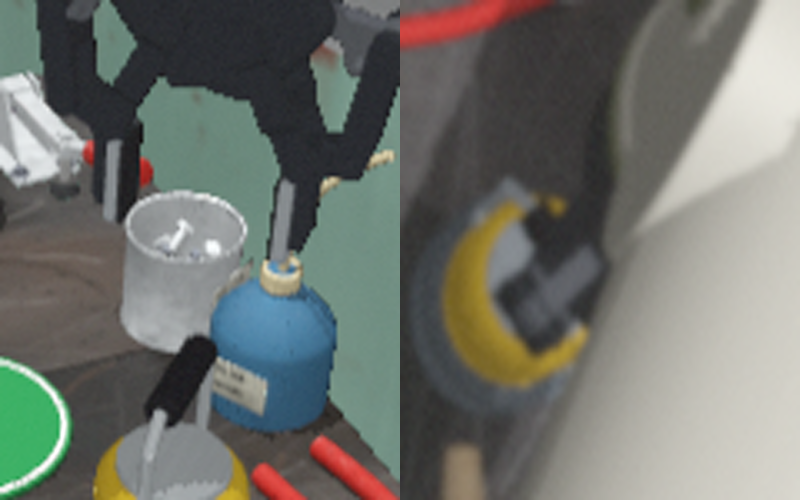

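The fingertips sit about 34 mm higher in the image than the reported pose implies. Laterally they are centred over the grip. I'll descend with a force guard and check by eye.

```bash
python3 - <<'E'
from h import *
print(servo_line([*G,.148],vel=.08,orientation=quat(38.5),force_limit=8));st()
a=camera("side")[:,:,::-1][120:270,320:440]
cv2.imwrite("pics/c4.png",cv2.resize(a,(480,600),interpolation=2))
E
```

```text
False
{'t': np.float64(6.375), 'tool_pos': array([ 0.453, -0.301,  0.149]), 'ft_force': array([0.194, 0.781, 0.929]), 'width': np.float64(0.06), 'grip_force': np.float64(0.0), 'joints': array([ 0.632,  0.251, -0.123,  1.681,  0.032,  1.211, -0.397])}
```

View pics/c4.png

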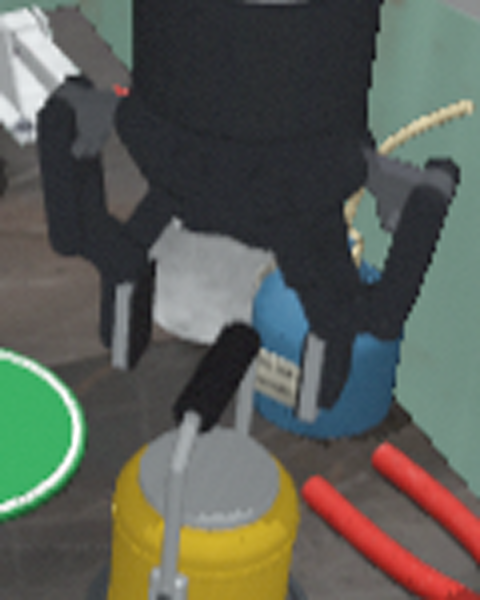

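The tips straddle the grip about 7 mm below its centre, at tip midpoint pixel (374,218) against the grip at (375,214). I'll go 9 mm lower, close and lift a little.

```bash
python3 - <<'E'
from h import *
print(servo_line([*G,.139],vel=.05,orientation=quat(38.5),force_limit=8));st()
move_gripper(0.0,60);st()
servo_line([*G,.154],vel=.05);wait(.2);st()
a=camera("side")[:,:,::-1][130:330,320:440]
cv2.imwrite("pics/c5.png",cv2.resize(a,(360,600),interpolation=2))
E
```

```text
False
{'t': np.float64(6.758), 'tool_pos': array([ 0.452, -0.301,  0.138]), 'ft_force': array([ 0.26 ,  0.024, -0.045]), 'width': np.float64(0.06), 'grip_force': np.float64(0.0), 'joints': array([ 0.632,  0.259, -0.123,  1.694,  0.034,  1.192, -0.398])}
{'t': np.float64(7.242), 'tool_pos': array([ 0.453, -0.301,  0.139]), 'ft_force': array([0.083, 0.705, 3.054]), 'width': np.float64(0.014), 'grip_force': np.float64(58.303), 'joints': array([ 0.632,  0.258, -0.123,  1.693,  0.034,  1.192, -0.398])}
{'t': np.float64(7.892), 'tool_pos': array([ 0.452, -0.301,  0.154]), 'ft_force': array([ 0.482,  0.105, -5.624]), 'width': np.float64(0.014), 'grip_force': np.float64(58.362), 'joints': array([ 0.632,  0.247, -0.123,  1.674,  0.032,  1.224, -0.397])}
```

View pics/c5.png

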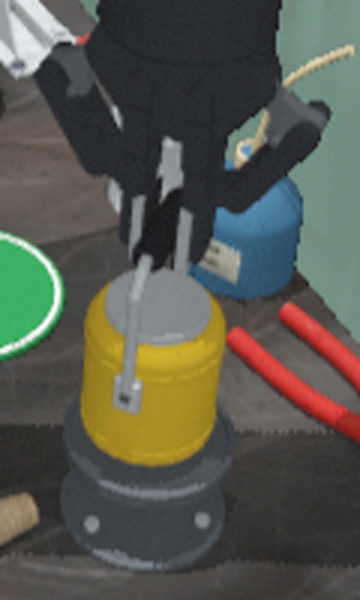

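The grip is firm and the canister is clear of the dish and hanging upright. I'll carry it to the mat.

```bash
python3 - <<'E'
from h import *
q=quat(38.5)
servo_line([*G,.205],vel=.1,orientation=q)
servo_line([*M,.205],vel=.1,orientation=q);wait(.4)
servo_line([*M,.112],vel=.1,orientation=q);wait(.4);st()
for n in("side","top"): cv2.imwrite(f"pics/{n}6.png",camera(n)[:,:,::-1])
a=cv2.imread("pics/side6.png")[90:290,240:400];b=cv2.imread("pics/top6.png")[150:290,270:390]
cv2.imwrite("pics/c6.png",np.hstack([cv2.resize(a,(400,500)),cv2.resize(b,(400,500))]))
E
```

```text
{'t': np.float64(12.625), 'tool_pos': array([ 0.442, -0.102,  0.112]), 'ft_force': array([ 0.213, -0.55 , -5.211]), 'width': np.float64(0.014), 'grip_force': np.float64(58.366), 'joints': array([ 0.429,  0.106, -0.289,  1.942,  0.034,  1.098, -0.772])}
```

View pics/c6.png

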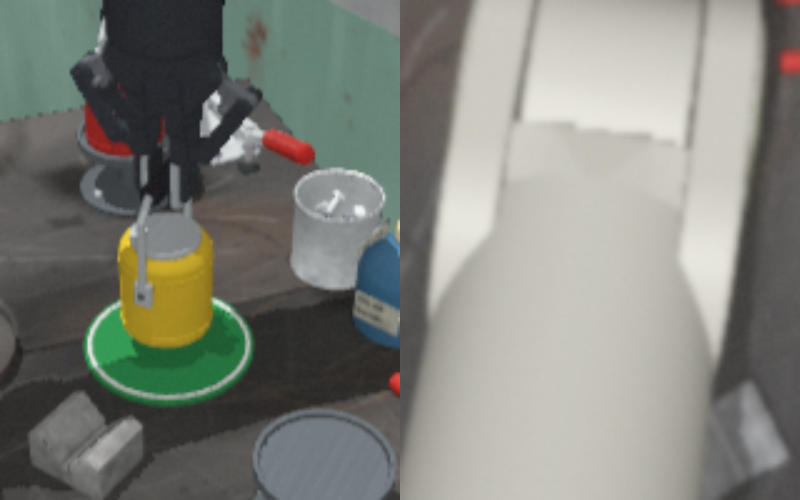

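It hangs upright and centred over the mat, with its underside about 23 mm up. I'll lower it gently.

```bash
python3 - <<'E'
from h import *
q=quat(38.5)
servo_line([*M,.095],vel=.05,orientation=q)
print(servo_line([*M,.083],vel=.012,orientation=q,force_limit=2.5));st()
a=camera("side")[:,:,::-1][90:290,240:400]
cv2.imwrite("pics/c7.png",cv2.resize(a,(400,500)))
E
```

```text
True
{'t': np.float64(13.808), 'tool_pos': array([ 0.442, -0.102,  0.089]), 'ft_force': array([0.288, 0.428, 4.287]), 'width': np.float64(0.014), 'grip_force': np.float64(59.349), 'joints': array([ 0.426,  0.133, -0.289,  1.969,  0.044,  1.045, -0.781])}
```

View pics/c7.png

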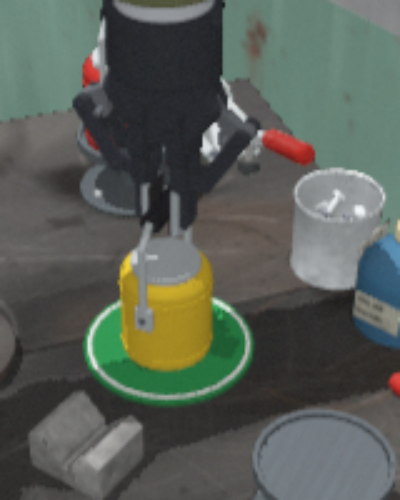

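Touchdown came at the expected height (0.089), with the canister upright inside the ring. I'll release and retreat straight up.

```bash
python3 - <<'E'
from h import *
q=quat(38.5)
move_gripper(.055);st()
print(servo_line([*M,.15],vel=.06,orientation=q,force_limit=6))
servo_line([*M,.27],vel=.15,orientation=q);wait(.5);st()
a=camera("side")[:,:,::-1][90:290,240:400]
cv2.imwrite("pics/c8.png",cv2.resize(a,(400,500)))
E
```

```text
{'t': np.float64(14.325), 'tool_pos': array([ 0.441, -0.102,  0.088]), 'ft_force': array([ 0.582, -0.509,  1.135]), 'width': np.float64(0.055), 'grip_force': np.float64(0.0), 'joints': array([ 0.426,  0.134, -0.289,  1.971,  0.044,  1.045, -0.781])}
False
{'t': np.float64(16.958), 'tool_pos': array([ 0.442, -0.102,  0.27 ]), 'ft_force': array([-0.418,  0.364,  0.816]), 'width': np.float64(0.055), 'grip_force': np.float64(0.0), 'joints': array([ 4.380e-01, -1.000e-03, -2.800e-01,  1.692e+00, -0.000e+00,
        1.451e+00, -7.410e-01])}
```

View pics/c8.png

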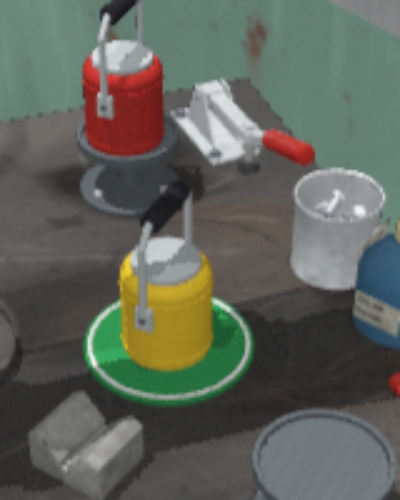

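The yellow canister is upright on the mat, red is undisturbed on its stand, and the arm is clear.

```bash
python3 -c "
from workcell import *
print(hand_in())"
```

```text
the job is handed in; nothing more can be done
None
```

The yellow canister stands upright and released on the green mat, the red one was left alone on its stand, and the job is handed in at about 17 s of the 35 s allowed; the fingertips sat about 34 mm higher than the reported tool pose implied, so I set the grasp height from the camera images.

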